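# Book a carton into the parts counter tray

### The job

Book the new carton in at the parts counter: first set it down gently, without dropping it, upright in the empty place of the blue tray, lying the same way round as the two cartons already there. Then turn the tally wheel so that its orange pointer stands at the three-dot mark, and last spin the sign half a turn so that its green face looks out to the aisle (the side away from the robot) instead of the red one, the plate square with the long side of its foot. Leave the other cartons, the mug and the tape roll where they are.

Things in the scene. Friction and masses are not known exactly. Their poses are not given: they have to be found in the camera images.
- new_carton: The carton to put away: an upright cardboard box 48 mm (its x) by 66 mm (its y) by 60 mm high with a red band on both wide faces and a pale tape strip, about 0.2 kg, standing alone on the bench. Origin: centre of its underside.
- tray: Fixed blue open tray, 97 mm (its x) by 282 mm (its y), walls 6 mm thick and only 18 mm high, floor 6 mm thick. Three carton places in a row along its y, centred at y = -84, 0 and +84 mm, x = 0; cartons stand with their y along the tray's y, about 18 mm apart. Origin: centre of its underside, on the bench.
- empty_card: Thin flat yellow card (60 x 50 mm, flush, no obstacle) on the tray floor in the middle of the empty place; the new carton stands on it. Origin: its centre, on the tray floor, 6 mm above the bench. Which of the three places it marks varies.
- stock_carton_a: One of two cartons already in the tray, same make and size as the new one; must not be moved. Origin: centre of its underside.
- stock_carton_b: The other carton already in the tray; must not be moved. Origin: centre of its underside.
- tally_base: Fixed round white base of the tally wheel, 160 mm across, 30 mm high, with groups of one, two, three and four black dots on the top and side of its far rim, at -0.9, -0.3, +0.3 and +0.9 rad from its x axis (anticlockwise from above positive). Origin: centre of its underside; its x axis points to the aisle.
- tally_wheel (a joint): Angle of the tally wheel, rad: 0 when the orange pointer lies along the base's x axis, growing anticlockwise seen from above; +0.3 is the three-dot mark. Stops at -1.3 and +1.3. Grey wheel 110 mm across on a vertical axis, top 45 mm above the bench, orange pointer on its far rim; light friction (about 0.03 N m), stays where it is left.
- tally_grip (a point): Top centre of the wheel's upright black handle bar, on the wheel's axis, 77 mm above the bench. The bar is 56 mm long (along this point's x axis, the direction of the pointer), 14 mm thick (along its y) and stands 32 mm above the wheel. This point turns with the wheel.
- sign_stand: Fixed stand of the sign: dark rectangular foot 64 mm (its x) by 110 mm (its y), 12 mm high, and a post 16 mm thick. Origin: centre of its underside; its x axis points to the aisle.
- sign_plate (a joint): Angle of the sign plate about the vertical post, rad, anticlockwise from above positive: 0 with the red face (white bar) squarely along the stand's +x, to the aisle; +3.14 and -3.14 both put the green face (white disc) squarely to the aisle. Turns either way, stops at -3.5 and +3.5. Light friction (about 0.025 N m), stays where it is left.
- sign_top (a point): Middle of the top edge of the sign plate, on the pivot axis, 158 mm above the bench. The plate is 12 mm thick (along this point's x axis, which is the normal of the red face), 96 mm wide (along y) and 78 mm high, its lower edge 80 mm above the bench. This point turns with the plate.
- mug: Blue mug, 76 mm across, 90 mm high, bystander. Origin: centre of its underside.
- tape_roll: Brown roll of packing tape lying flat, 90 mm across, 40 mm high, bystander. Origin: centre of its underside.

How it is judged (in metres and radians):
On the way, in this order (a step that is already met when the one before it is completed fails the run):
1. the new carton stands released in the empty place of the tray (horizontal distance between new_carton and empty_card below 0.027 m and z of new_carton in the frame of tray between 0.001 and 0.011 m and angle between new_carton's own z axis and vertical below 0.08 rad and angle between the x axis of new_carton and the x axis of tray, either way round below 0.25 rad and contact force between the fingers and new_carton below 0.05 N and linear speed of new_carton below 0.03 m/s), for 0.2 s.
2. the tally wheel's pointer stands at the three-dot mark (value of joint tally_wheel between 0.15 and 0.45 rad), for 0.2 s.
3. the sign's green face looks to the aisle ((value of joint sign_plate between 2.9416 and 3.3416 rad or value of joint sign_plate between -3.3416 and -2.9416 rad)), for 0.2 s.
At the end, for the whole second after the job is handed in: New carton released, upright and still on the tray floor, within 27 mm of the middle of the empty place and 0.25 rad of the tray's direction; wheel within 0.15 rad of the three-dot mark; sign within 0.2 rad of green squarely to the aisle (either way round); both still (all of step 1 and all of step 2 and (value of joint sign_plate between 2.9416 and 3.3416 rad or value of joint sign_plate between -3.3416 and -2.9416 rad) and velocity of joint tally_wheel between -0.05 and 0.05 rad/s and velocity of joint sign_plate between -0.05 and 0.05 rad/s); the robot touches nothing.
It fails at once if another carton, the mug or the tape roll is moved more than 20 mm (distance of any of stock_carton_a, stock_carton_b, mug, tape_roll from where it was at the start of the episode above 0.02 m).
It fails at once if another carton or the mug is tipped (angle between any of stock_carton_a, stock_carton_b, mug's own z axis and vertical above 0.4 rad).
It fails at once if the new carton is dropped (moves faster than 0.7 m/s out of the gripper) (linear speed of new_carton above 0.7 m/s and contact force between the fingers and new_carton below 0.01 N).
It also fails if it takes over 72 s, if anything falls off the work surface, if the arm or the gripper's body presses on something with over 40 N, if the wrist force passes 120 N, or if a joint passes its speed limit or range.

### The arm

A 6-joint arm with a two-finger parallel gripper is mounted at the origin on the work surface. World frame = base frame: x ahead of the robot, y to its left, z up, the work surface at z = 0. Lengths are in mm, angles in rad, forces in N, time in s.
With the tool pointing down it reaches from about 350 to 775 mm from the base axis. Payload 7.3 kg.
Tool frame: the origin (TCP) lies midway between the tips of the shut fingers; the grasp point (between the pads) lies 19 mm behind it (grasp_offset is the z of the grasp point in the tool frame, in mm); z points along the fingers, y is the direction in which the jaws open and shut (so a half turn about z gives the same grasp; the last joint's range is limited). The gripper opens to 92 mm and grips with 3 to 60 N. Pads are 19 mm wide; open, the fingers measure 130 mm over their backs; the gripper's body (75 mm by 190 mm) begins 47 mm behind the grasp point.
Start: joints at [-1.386, 0.342, 1.524, -0, 1.275, -0.146], TCP at [170.543, -496.548, 226.741] pointing down, gripper open.
Joint ranges: [-2.53, 2.53], [-0.77, 2.02], [0.04, 2.7], [-1, 4.14], [0.28, 2.66], [-3.11, 3.11]. Speed limits (rad/s): [2.57, 2.57, 3.14, 3.14, 3.14, 3.14].

### API

Orientations are given as [roll, pitch, yaw] about the fixed x, y, z axes, in that order (R = Rz(yaw) Ry(pitch) Rx(roll)).
In Python, from plant import get_obs, capture, camera_model, close_job, boxes_of, regions_of, place_of, grasp_offset gives the robot as it stands. The module is installed in compiled form; this text tells all that it offers.
- The arm moves only by the tool send_rows, never from a script. Its argument "targets" is a list that holds one entry, the list of rows, each a list of 7 numbers: the turn, a rotation vector about the tool's x, y, z in degrees, then the shift along the tool's x, y, z in mm, then the closure, from -1 (fully open) to 1 (shut). A call has 1 to 5 rows; each row is the pose to reach, as a shift and turn from the pose commanded when the call began, along the tool's axes at that moment; what a row does not reach only later rows make up. A row lasts 1/12 s, in which the tool goes at most 41.7 mm and 7.16 degrees, less where a joint would pass 70% of its speed; a pose out of reach is approached as far as the arm can. A call with a gripper value outside its range is refused whole. The fingers move at their own pace and stop on an object; the grip force is fixed at half the most. Time passes only in rows, so rows that repeat a pose let the fingers close. It gives the time, the measured TCP pose, the force and the opening at its end, in the units of the state.
- get_obs(): the state, without advancing time (a new reading comes with each control period).
- capture(name): name is "scene" or "top" or "wrist"; returns the picture (420x560x3 uint8, red, green, blue); there is no depth.
- camera_model(name): a dict with "K" (3x3 intrinsics, pixels), "world_to_cam" (4x4, takes a point from world to camera coordinates). Camera axes: x right, y up, looking along -z (the intrinsics and any distortion apply to the point x, -y, -z); pixel columns grow to the right and rows downward; lengths in mm; the calibration is good to about 2 mm. A picture is of the moment at which its call begins: read the wrist's pose just before it. camera_model takes no time and is no camera call; for the wrist camera it gives the pose at the moment of the call.
- close_job(): hands the job in, once; it reports no verdict.
Trained networks look in the newest picture that a camera, given by its name, has taken for a name from the list of things; names that differ only in an ending like _2 or _b are one class to them, and where a whole thing is asked for, a point or a joint stands for the part that bears it (a point fixed in the world has none). Each returns a list of dicts, best first, with "conf" (0 to 1); they miss things now and then, are a little off and sometimes report something else, mostly with a low value. They report only what shows in the picture. A call takes as long as a camera call.
- boxes_of(label, camera): "location" ([row, column] in pixels, amid what is visible of it).
- regions_of(label, camera): "region" (420x560 bool, what is visible of it) and "location" ([row, column] in pixels, amid what is visible of it).
- place_of(label, camera): "location" ([row, column] in pixels: a listed point, or the origin of a listed thing).
The state is a dict: "time": time; "joint_positions": joint angles; "dq": joint speeds; "tau": joint torques, N m; "tool_pos": TCP position; "tcp_rot": TCP orientation; "contact_force": force on the tool from outside, world axes, zero at the start; "moment": the same for the moment, N m; "grip_width": finger opening in mm.
Only numpy, scipy, OpenCV 4.12 (cv2) and the standard library are available. Lean on these libraries where they do the work, as an engineer would, in place of code of your own. Each camera call takes 0.05 s, during which the arm holds its last target.

## Working session

There is one attempt and no reset: what is moved stays moved. The work goes in short steps, Python scripts to look and compute and a tool call to move; the robot and the scene stay as the last step left them, time stands still between calls to the robot, and variables do not carry over. Pictures are saved under pics/ and viewed, and the job is handed in when it is done.

Besides the shell and the picture viewer there is one more tool, called after ">>>" as name(argument=value, ...), one argument or row to a line, values as JSON. send_rows: Moves the arm, as the interface text tells. Its arguments: {"type":"object","properties":{"targets":{"type":"array","items":{"type":"array","items":{"type":"array","items":{"type":"number"}}}}},"required":["targets"]}

```bash
mkdir -p pics; cat > h.py <<'E'
import numpy as np, cv2
from scipy.spatial.transform import Rotation as R
from plant import *
def ray(cam,rc,z,M=None):
    M=M or camera_model(cam); K=np.array(M["K"]); T=np.array(M["world_to_cam"])
    r,c=rc; d=np.linalg.inv(K)@[c,r,1]; d=np.array([d[0],-d[1],-d[2]])
    Rt=T[:3,:3].T; o=-Rt@T[:3,3]; w=Rt@d
    return o+w*(z-o[2])/w[2]
def proj(cam,p):
    M=camera_model(cam); T=np.array(M["world_to_cam"]); q=T[:3,:3]@p+T[:3,3]
    u=np.array(M["K"])@[q[0],-q[1],-q[2]]; return u[1]/u[2],u[0]/u[2]
def save(cam,n):
    im=capture(cam); cv2.imwrite(f"pics/{n}.png",im[:,:,::-1]); return im
E
python3 - <<'E'
from h import *
print(get_obs())
for c in("scene","top","wrist"):
    save(c,c+"0"); m=camera_model(c); print(c,m.keys(),np.round(m["K"],1).tolist(),np.round(m["world_to_cam"],3).tolist())
Z=dict(new_carton=0,tray=0,empty_card=6,stock_carton_a=6,tally_base=0,tally_grip=77,sign_stand=0,sign_top=158,mug=0,tape_roll=0)
for c in("top","scene"):
  for k,z in Z.items():
    for d in place_of(k,c)[:3]: print(c,k,round(d["conf"],2),np.round(d["location"]),np.round(ray(c,d["location"],z)[:2]))
print(get_obs()["time"])
E
```

```text
{'time': 0.0, 'joint_positions': array([-1.38602467e+00,  3.42711838e-01,  1.52498037e+00, -1.56385008e-06,
        1.27537253e+00, -1.46038051e-01]), 'dq': array([ 2.09488379e-05, -1.54846215e-03,  3.14973729e-04, -6.68135278e-04,
        2.43136117e-04, -1.80980759e-04]), 'tau': array([-3.75180180e-04, -4.31243777e+01, -2.44225109e+01,  7.19920266e-02,
        5.58947877e-02, -1.29730879e-04]), 'tool_pos': array([ 170.45541129, -496.15392318,  226.06339055]), 'tcp_rot': array([-3.14013603e+00, -2.12736448e-04,  3.30810014e-01]), 'contact_force': array([-0.01790218, -0.29469816, -0.8609329 ]), 'moment': array([-0.01574683,  0.05263763,  0.01353726]), 'grip_width': 91.60432944292289}
scene dict_keys(['K', 'world_to_cam']) [[448.6, 0.0, 281.6], [0.0, 448.6, 212.5], [0.0, 0.0, 1.0]] [[0.072, 0.997, -0.018, -25.817], [-0.734, 0.065, 0.676, 347.472], [0.676, -0.035, 0.736, -1412.838], [0.0, 0.0, 0.0, 1.0]]
top dict_keys(['K', 'world_to_cam']) [[392.6, 0.0, 281.2], [0.0, 392.6, 206.8], [0.0, 0.0, 1.0]] [[0.08, -0.997, 0.002, -36.748], [0.969, 0.078, 0.236, -636.762], [-0.235, -0.017, 0.97
[... 909 characters left out ...]
5.] [454.  51.]
scene tray 0.96 [235. 183.] [ 524. -244.]
scene empty_card 0.93 [230. 217.] [ 519. -163.]
scene stock_carton_a 0.95 [238. 142.] [ 529. -337.]
scene stock_carton_a 0.8 [234. 180.] [ 524. -249.]
scene tally_base 0.62 [227. 404.] [546. 275.]
scene tally_grip 0.62 [208. 412.] [554. 276.]
scene sign_stand 0.76 [265. 332.] [639.  90.]
scene sign_stand 0.49 [314. 411.] [772. 230.]
scene sign_stand 0.37 [218. 342.] [503. 136.]
scene sign_top 0.71 [229. 402.] [679. 208.]
scene sign_top 0.7 [217. 344.] [641. 103.]
scene mug 0.66 [316. 240.] [ 749. -113.]
scene mug 0.63 [217. 341.] [500. 133.]
scene tape_roll 0.77 [315. 413.] [774. 233.]
scene tape_roll 0.73 [211. 410.] [494. 303.]
1.15
```

View pics/top0.png

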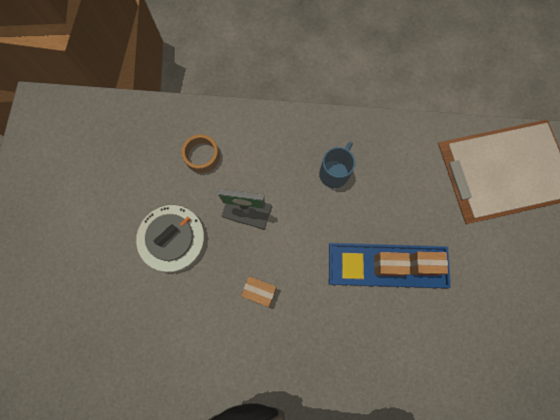

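View pics/scene0.png

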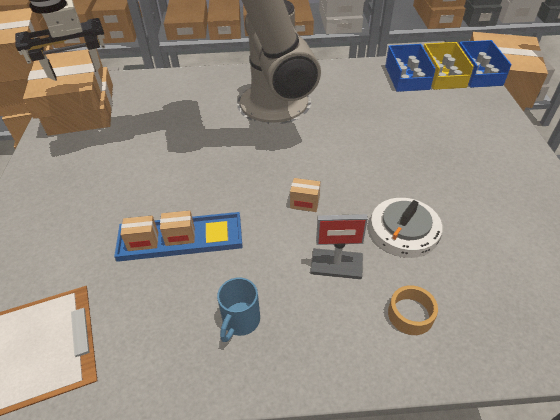

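View pics/wrist0.png

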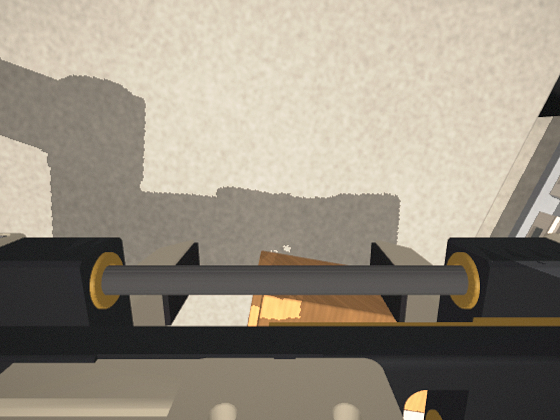

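The top view shows the carton at (291,259), the empty card at (265,352) at the left tray end, the wheel at (237,170), and the sign at (200,243) with its red face to the aisle. Next I fit the poses.

```bash
cat >> h.py <<'E'
from scipy.optimize import minimize
def box(p,yaw,sx,sy,z0,z1):
    c,s=np.cos(yaw),np.sin(yaw)
    return [np.array([p[0]+c*a*sx/2-s*b*sy/2,p[1]+s*a*sx/2+c*b*sy/2,z]) for a in(-1,1) for b in(-1,1) for z in(z0,z1)]
def sil(cam,pts,S=4):
    q=np.array([proj(cam,p)[::-1] for p in pts]); m=np.zeros((420,560),np.uint8)
    m=np.zeros((420*S,560*S),np.uint8)
    cv2.fillConvexPoly(m,cv2.convexHull(np.round((q+.5)*S-.5).astype(np.int32)),255)
    return cv2.resize(m,(560,420),interpolation=cv2.INTER_AREA)/255.
def fit(masks,x0,sx,sy,z0,z1):
    def f(v,per=False):
        L=[]
        for c,m in masks.items():
            s=sil(c,box(v[:2],v[2],sx,sy,z0,z1)); L.append(1-np.minimum(s,m).sum()/np.maximum(s,m).sum())
        return L if per else sum(L)
    best=None
    for y in x0[2]:
        r=minimize(f,[x0[0],x0[1],y],method="Nelder-Mead",options=dict(initial_simplex=[[x0[0],x0[1],y],[x0[0]+8,x0[1],y],[x0[0],x0[1]+8,y],[x0[0],x0[1],y+.15]],maxiter=150))
        if best is None or r.fun<best.fun: best=r
    return np.round(best.x,3),np.round(f(best.x,True),3)
E
python3 - <<'E'
from h import *
capture("top");capture("scene")
def masks(l,near=None,cams=("top","scene")):
    o={}
    for c in cams:
        L=[d for d in regions_of(l,c)]
        if near is not None:
            t=np.array(proj(c,near)); L=[d for d in L if np.hypot(*(np.array(d["location"])-t))<20]
        if L: o[c]=L[0]["region"].astype(float); print(l,c,L[0]["conf"],o[c].sum())
    return o
ys=[-.8,-.4,0,.4,.8]
m=masks("new_carton",np.array([447,54,30.])); 
print(fit(m,(447,54,[-1.2,-.8,-.4,0,.4,.8,1.2]),48,66,0,60))
for c in m: print(c,fit({c:m[c]},(447,54,[-.8,-.3,.3]),48,66,0,60))
m=masks("tray")
for c in m: print(c,fit({c:m[c]},(526,-250,[-.1,.1]),97,282,0,18))
m=masks("empty_card",np.array([522,-166,6]))
for c in m: print(c,fit({c:m[c]},(522,-166,[-.1,.1]),60,50,6,6.5), fit({c:m[c]},(522,-166,[-.1,.1]),50,60,6,6.5))
m=masks("sign_stand",np.array([636,94,6]))
for c in m: print(c,fit({c:m[c]},(636,94,[-.3,0,.3]),64,110,0,12))
m=masks("sign_plate",np.array([645,102,119]))
for c in m: print(c,fit({c:m[c]},(645,102,[-.3,0,.3]),12,96,80,158))
im=cv2.imread("pics/top0.png"); cv2.imwrite("pics/crop.png",cv2.resize(im[130:310,130:300],None,fx=3.3,fy=3.3,interpolation=cv2.INTER_CUBIC))
im=cv2.imread("pics/scene0.png"); cv2.imwrite("pics/crop2.png",cv2.resize(im[160:300,280:460],None,fx=4,fy=4,interpolation=cv2.INTER_CUBIC))
E
```

```text
new_carton top 0.76 690.0
new_carton scene 0.97 879.0Traceback (most recent call last):
  File "<stdin>", line 13, in <module>
  File "h.py", line 31, in fit
    r=minimize(f,[x0[0],x0[1],y],method="Nelder-Mead",options=dict(initial_simplex=[[x0[0],x0[1],y],[x0[0]+8,x0[1],y],[x0[0],x0[1]+8,y],[x0[0],x0[1],y+.15]],maxiter=150))
    res = _minimize_neldermead(fun, x0, args, callback, bounds=bounds,
                               **options)
    fxcc = func(xcc)
    fx = function(np.copy(x), *(wrapper_args + args))
  File "h.py", line 27, in f
    s=sil(c,box(v[:2],v[2],sx,sy,z0,z1)); L.append(1-np.minimum(s,m).sum()/np.maximum(s,m).sum())
  File "h.py", line 19, in sil
    q=np.array([proj(cam,p)[::-1] for p in pts]); m=np.zeros((420,560),np.uint8)
                ~~~~^^^^^^^
  File "h.py", line 10, in proj
    M=camera_model(cam); T=np.array(M["world_to_cam"]); q=T[:3,:3]@p+T[:3,3]
ValueError: time passes only in moves, steps and waits
```

```bash
cat > fixh.py <<'E'
s=open('h.py').read()
s=s.replace("def ray(","_C={}\ndef cm(n):\n    if n=='wrist': return camera_model(n)\n    if n not in _C: _C[n]=camera_model(n)\n    return _C[n]\ndef ray(",1)
s=s.replace("M=M or camera_model(cam)","M=M or cm(cam)").replace("M=camera_model(cam);","M=cm(cam);")
s+='''
def masks(l,near=None,cams=("top","scene")):
    o={}
    for c in cams:
        L=[d for d in regions_of(l,c)]
        if near is not None:
            t=np.array(proj(c,near)); L=[d for d in L if np.hypot(*(np.array(d["location"])-t))<20]
        if L: o[c]=L[0]["region"].astype(float); print(l,c,L[0]["conf"],o[c].sum())
    return o
'''
open('h.py','w').write(s)
E
python3 fixh.py
time python3 - <<'E'
from h import *
capture("top");capture("scene")
m=masks("new_carton",np.array([447,54,30.])); 
print(fit(m,(447,54,[-1.2,-.8,-.4,0,.4,.8,1.2]),48,66,0,60))
for c in m: print(c,fit({c:m[c]},(447,54,[-.8,-.3,.3]),48,66,0,60))
m=masks("tray")
for c in m: print(c,fit({c:m[c]},(526,-250,[-.1,.1]),97,282,0,18))
m=masks("empty_card",np.array([522,-166,6]))
for c in m: print(c,fit({c:m[c]},(522,-166,[-.1,.1]),60,50,6,6.5), fit({c:m[c]},(522,-166,[-.1,.1]),50,60,6,6.5))
m=masks("sign_stand",np.array([636,94,6]))
for c in m: print(c,fit({c:m[c]},(636,94,[-.3,0,.3]),64,110,0,12))
m=masks("sign_plate",np.array([645,102,119]))
for c in m: print(c,fit({c:m[c]},(645,102,[-.3,0,.3]),12,96,80,158))
im=cv2.imread("pics/top0.png"); cv2.imwrite("pics/crop.png",cv2.resize(im[130:310,130:300],None,fx=3.3,fy=3.3,interpolation=cv2.INTER_CUBIC))
im=cv2.imread("pics/scene0.png"); cv2.imwrite("pics/crop2.png",cv2.resize(im[160:300,280:460],None,fx=4,fy=4,interpolation=cv2.INTER_CUBIC))
E
```

```text
new_carton top 0.76 662.0
new_carton scene 0.84 850.0
(array([ 4.47217e+02,  4.91060e+01, -2.68000e-01]), array([0.053, 0.083]))
top (array([ 4.47419e+02,  4.95760e+01, -2.76000e-01]), array([0.051]))
scene (array([ 4.44831e+02,  4.98800e+01, -2.15000e-01]), array([0.062]))
tray top 0.75 2720.0
tray scene 0.63 2511.0
top (array([ 5.33081e+02, -2.49638e+02,  5.20000e-02]), array([0.47]))
scene (array([ 5.34506e+02, -2.48736e+02,  6.50000e-02]), array([0.48]))
empty_card top 0.91 535.0
empty_card scene 0.77 440.0
top (array([ 5.25787e+02, -1.65916e+02,  5.00000e-03]), array([0.056])) (array([ 5.23485e+02, -1.66042e+02,  1.90000e-01]), array([0.248]))
scene (array([ 5.24941e+02, -1.66050e+02,  6.00000e-02]), array([0.064])) (array([ 5.25525e+02, -1.65978e+02,  3.05000e-01]), array([0.237]))
sign_stand top 0.65 1395.0
sign_stand scene 0.63 2672.0
top (array([ 6.42412e+02,  1.01095e+02, -2.03000e-01]), array([0.186]))
scene (array([ 6.37037e+02,  1.00761e+02, -1.88000e-01]), array([0.554]))
sign_plate top 0.97 657.0
sign_plate scene 0.66 1430.0
top (array([ 6.38898e+02,  9.92700e+01, -5.40000e-02]), array([0.079]))
scene (array([ 6.39306e+02,  9.95460e+01, -8.00000e-02]), array([0.06]))
real	1m1.439s
user	0m37.642s
sys	0m20.951s
```

View pics/crop.png

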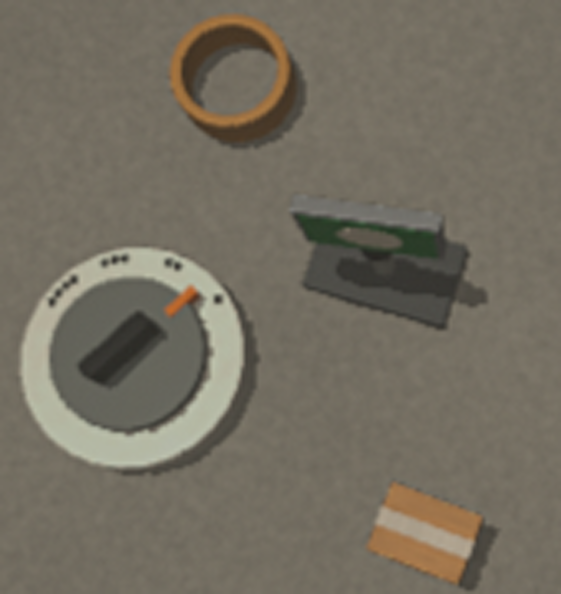

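View pics/crop2.png

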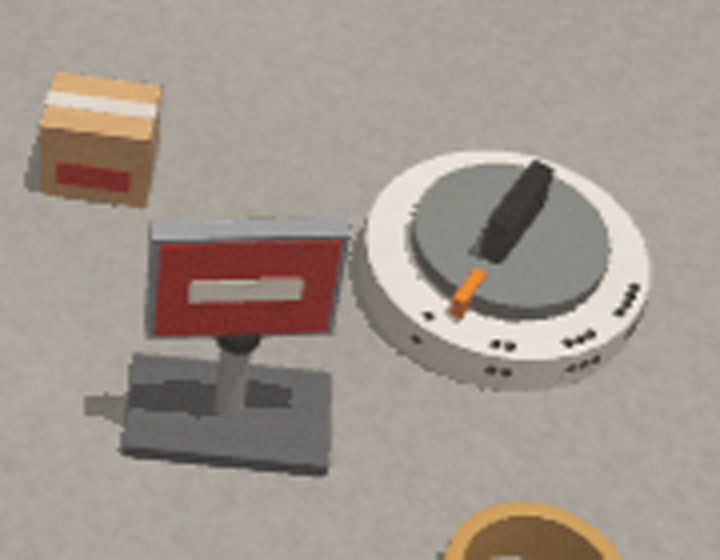

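```bash
python3 - <<'E'
from h import *
for c in("top","scene"):
    im=cv2.imread(f"pics/{c}0.png"); hsv=cv2.cvtColor(im,cv2.COLOR_BGR2HSV)
    m=((hsv[...,0]>100)&(hsv[...,0]<130)&(hsv[...,1]>140)).astype(np.uint8)
    if c=="top": m[:, :310]=0;m[:230]=0;m[300:]=0
    else: m[:200]=0;m[270:]=0;m[:,260:]=0
    ys,xs=np.nonzero(m); P=np.array([ray(c,(y,x),12)[:2] for y,x in zip(ys,xs)],np.float32)
    print(c,len(P),cv2.minAreaRect(P))
def line(c,a,b,z):
    p,q=ray(c,a,z),ray(c,b,z); print(c,p[:2].round(1),q[:2].round(1),(q-p)[:2].round(1),np.linalg.norm(q-p).round(1),"yaw",round(np.arctan2(-(q-p)[0],(q-p)[1]),3))
f=lambda x,y:(130+y/3.3-.35,130+x/3.3-.35)
g=lambda x,y:(160+y/4-.4,280+x/4-.4)
line("top",f(444,327),f(303,285),12)
line("scene",g(122,450),g(328,463),12); line("scene",g(135,355),g(330,370),12)
print("plate top"); line("top",f(440,230),f(293,212),158); line("top",f(443,214),f(299,195),158)
line("scene",g(152,241),g(346,237),158)
print("handle")
for n,pq in dict(bar_top=[f(95,380),f(152,322)],ptr=[f(168,312),f(196,290)]).items():
    z=77 if n=="bar_top" else 47
    p,q=[ray("top",t,z) for t in pq]; print(n,p.round(),q.round(),np.arctan2(*(q-p)[:2][::-1]))
capture("top")
for c in("top","scene"):
    mm=masks("tally_base",np.array([552,274,15]),cams=(c,))
    for m in mm.values():
        ys,xs=np.nonzero(m); print(c,"base hull", ray(c,(ys.mean(),xs.mean()),15).round())
E
```

```text
top 1865 ((531.9913940429688, -250.31509399414062), (94.59201049804688, 279.2782897949219), 2.8958754539489746)
scene 1020 ((533.5006103515625, -249.1856231689453), (108.4495849609375, 281.27337646484375), 3.173731803894043)
top [595.4  52. ] [618.4 158.7] [ 23.  106.6] 109.1 yaw -0.213
scene [661.7  39.6] [679.1 147.2] [ 17.4 107.6] 109.0 yaw -0.161
scene [598.5  54.2] [618.2 160.2] [ 19.6 106. ] 107.8 yaw -0.183
plate top
top [630.7  51.9] [634.9 145.6] [ 4.2 93.6] 93.7 yaw -0.045
top [641.2  51. ] [646.3 143.1] [ 5.1 92.1] 92.2 yaw -0.055
scene [643.1  52. ] [648.7 145.2] [ 5.6 93.1] 93.3 yaw -0.06
handle
bar_top [529. 280.  77.] [571. 247.  77.] -0.6544869824272292
ptr [584. 246.  47.] [602. 228.  47.] -0.7913676390323096
tally_base top 0.82 3666.0
top base hull [555. 273.  15.]
tally_base scene 0.66 3392.0
scene base hull [557. 273.  15.]
```

```bash
cat > d.py <<'E'
import sys
from h import *
# usage: d.py x y z yaw
def delta(x,y,z,yaw):
    o=get_obs(); Rc=R.from_euler("xyz",o["tcp_rot"]); Rt=R.from_euler("xyz",[np.pi,0,yaw])
    print("t",round(o["time"],2),"pos",o["tool_pos"].round(1),"rpy",o["tcp_rot"].round(3),"F",o["contact_force"].round(1),"w",round(o["grip_width"],1),"q",o["joint_positions"].round(2))
    print("turn",(Rc.inv()*Rt).as_rotvec(degrees=True).round(1),"shift",(Rc.inv().apply(np.array([x,y,z])-o["tool_pos"])).round(1))
if __name__=="__main__": delta(*map(float,sys.argv[1:5]))
E
python3 d.py 447 49.5 130 1.30
python3 - <<'E'
from h import *
f=lambda x,y:(130+y/3.3-.35,130+x/3.3-.35)
g=lambda x,y:(160+y/4-.4,280+x/4-.4)
C=np.array([556,273])
for n,xy in {"4":(62,290),"3":(115,260),"2":(173,264),"1":(217,299)}.items():
    p=ray("top",f(*xy),30)[:2]; a=np.arctan2(*(p-C)[::-1]); print(n,p.round(),np.hypot(*(p-C)).round(),round(a,3),"base yaw",round(a-{"4":.9,"3":.3,"2":-.3,"1":-.9}[n],3))
for n,xy in {"4":(628,299),"3":(579,338),"2":(504,345),"1":(428,315)}.items():
    p=ray("scene",g(*xy),30)[:2]; a=np.arctan2(*(p-C)[::-1]); print(n,p.round(),np.hypot(*(p-C)).round(),round(a,3),"base yaw",round(a-{"4":.9,"3":.3,"2":-.3,"1":-.9}[n],3))
p=[ray("scene",g(*t),60) for t in((540,165),(493,258))]
for t in((455,315),(480,272)): print(ray("scene",g(*t),47).round())
for t in((545,165),(497,228)): print(ray("scene",g(*t),77).round())
E
```

```text
t 2.1 pos [ 170.6 -496.6  226.8] rpy [ 3.141 -0.     0.331] F [ 0.1 -0.1 -0.3] w 92.0 q [-1.39  0.34  1.52  0.    1.28 -0.15]
turn [  0.    0.  -55.5] shift [ 438.8 -426.7   96.7]
4 [597. 329.] 69.0 0.937 base yaw 0.037
3 [622. 294.] 70.0 0.307 base yaw 0.007
2 [623. 252.] 70.0 -0.311 base yaw -0.011
1 [599. 216.] 71.0 -0.917 base yaw -0.017
4 [597. 330.] 70.0 0.948 base yaw 0.048
3 [621. 295.] 69.0 0.322 base yaw 0.022
2 [623. 253.] 70.0 -0.291 base yaw 0.009
1 [598. 217.] 71.0 -0.924 base yaw -0.024
[613. 225.  47.]
[584. 246.  47.]
[535. 290.  77.]
[579. 252.  77.]
```

>>> send_rows(
  targets=[
    [[0,0,-7,30,-29,2,-1],[0,0,-14,60,-58,5,-1],[0,0,-21,90,-87,8,-1],[0,0,-28,118,-115,10,-1],[0,0,-35,146,-142,12,-1]],
  ],
)

```text
time: 2.52
tool_pos: [262.8, -312.9, 214.6]
tcp_rot: [3.141, -0.0, 0.947]
contact_force: [0.5, -0.7, 0.2]
grip_width: 91.9
```

```bash
python3 d.py 447 49.5 130 1.30
```

```text
t 2.52 pos [ 262.8 -312.9  214.6] rpy [ 3.141 -0.     0.947] F [ 0.5 -0.7  0.2] w 91.9 q [-1.06  0.14  1.83  0.    1.17 -0.44]
turn [  0.   -0.  -20.2] shift [401.7 -62.2  84.6]
```

>>> send_rows(
  targets=[
    [[0,0,-4,40,-6,8,-1],[0,0,-8,80,-12,16,-1],[0,0,-12,120,-18,24,-1],[0,0,-16,160,-24,32,-1],[0,0,-20,200,-31,40,-1]],
  ],
)

```text
time: 2.93
tool_pos: [355.8, -133.2, 174.7]
tcp_rot: [3.14, 0.0, 1.294]
contact_force: [0.4, -0.8, -1.2]
grip_width: 91.8
```

```bash
python3 d.py 447 49.5 130 1.30
```

```text
t 2.93 pos [ 355.8 -133.2  174.7] rpy [3.14  0.    1.294] F [ 0.4 -0.8 -1.2] w 91.8 q [-0.56  0.13  1.97 -0.    1.04 -0.28]
turn [ 0.1  0.  -0.4] shift [200.7  37.7  44.7]
```

>>> send_rows(
  targets=[
    [[0,0,-0.4,40,7.5,9,-1],[0,0,-0.4,80,15,18,-1],[0,0,-0.4,120,22.5,27,-1],[0,0,-0.4,160,30,36,-1],[0,0,-0.4,200.7,37.7,44.7,-1]],
  ],
)

```text
time: 3.35
tool_pos: [447.1, 49.1, 129.9]
tcp_rot: [3.141, 0.0, 1.298]
contact_force: [0.8, -0.2, 0.3]
grip_width: 91.5
```

>>> send_rows(
  targets=[
    [[0,0,0,0,0,0,-1],[0,0,0,0,0,0,-1]],
  ],
)

```text
time: 3.52
tool_pos: [446.6, 48.9, 129.5]
tcp_rot: [-3.14, 0.0, 1.302]
contact_force: [0.9, -0.3, -0.0]
grip_width: 92.1
```

```bash
python3 - <<'E'
from h import *
save("wrist","w1"); save("top","t1")
E
python3 d.py 447 49.5 23 1.30
```

```text
t 3.62 pos [446.2  46.7 130.1] rpy [-3.141e+00  1.000e-03  1.298e+00] F [ 0.2 -0.5  0.4] w 91.9 q [-0.07  0.32  1.86 -0.    0.96  0.21]
turn [-0.   0.  -0.1] shift [  3.    0.  107.1]
```

View pics/w1.png

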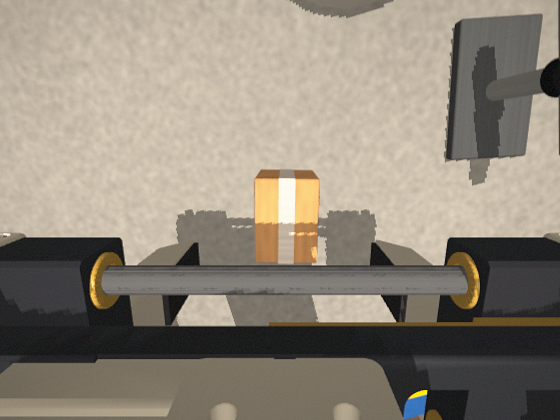

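View pics/t1.png

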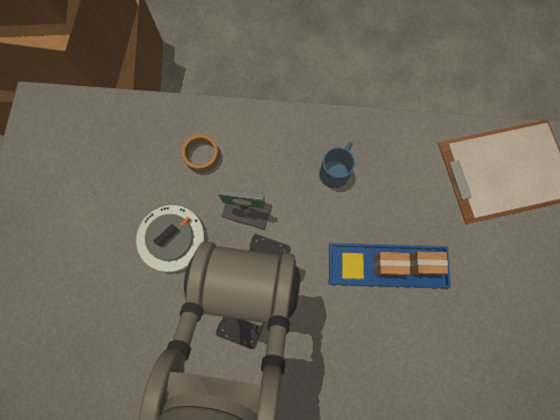

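The wrist view shows the carton at column 287, midway between the fingers (284) and square with them. I'll descend.

>>> send_rows(
  targets=[
    [[0,0,0,1,0,25,-1],[0,0,0,1,0,50,-1],[0,0,0,1,0,75,-1],[0,0,0,1,0,95,-1],[0,0,0,1,0,106,-1]],
  ],
)

```text
time: 4.03
tool_pos: [445.6, 46.2, 22.7]
tcp_rot: [-3.14, 0.001, 1.295]
contact_force: [0.1, -0.1, 0.0]
grip_width: 92.2
```

>>> send_rows(
  targets=[
    [[0,0,0,0,0,0,-1],[0,0,0,0,0,0,1],[0,0,0,0,0,0,1],[0,0,0,0,0,0,1],[0,0,0,0,0,0,1]],
  ],
)

```text
time: 4.45
tool_pos: [447.5, 47.6, 25.1]
tcp_rot: [3.14, -0.0, 1.297]
contact_force: [-0.2, 0.2, -0.1]
grip_width: 69.7
```

>>> send_rows(
  targets=[
    [[0,0,0,0,0,0,1],[0,0,0,0,0,0,1],[0,0,0,0,0,0,1],[0,0,0,0,0,0,1],[0,0,0,0,0,0,1]],
  ],
)

```text
time: 4.87
tool_pos: [447.1, 48.0, 24.4]
tcp_rot: [3.141, -0.0, 1.298]
contact_force: [0.3, -0.0, 4.0]
grip_width: 47.9
```

```bash
python3 d.py 527 -166 120 1.62
```

```text
t 4.87 pos [447.1  48.   24.4] rpy [ 3.141 -0.     1.298] F [ 0.3 -0.   4. ] w 47.9 q [-0.06  0.5   1.97 -0.    0.68  0.21]
turn [  0.    0.  -18.5] shift [-184.5  134.7  -95.5]
```

>>> send_rows(
  targets=[
    [[0,0,0,0,0,-10,1],[0,0,0,0,0,-30,1],[0,0,0,0,0,-50,1],[0,0,0,0,0,-70,1],[0,0,0,0,0,-85,1]],
  ],
)

```text
time: 5.28
tool_pos: [446.6, 48.0, 110.1]
tcp_rot: [-3.141, 0.0, 1.298]
contact_force: [-0.4, -0.8, -3.2]
grip_width: 47.8
```

```bash
python3 d.py 527 -166 110 1.62
```

```text
t 5.28 pos [446.6  48.  110.1] rpy [-3.141  0.     1.298] F [-0.4 -0.8 -3.2] w 47.8 q [-0.06  0.35  1.89 -0.    0.91  0.21]
turn [ -0.    0.  -18.5] shift [-1.844e+02  1.351e+02  1.000e-01]
```

>>> send_rows(
  targets=[
    [[0,0,-2,-18,13,0,1],[0,0,-4,-36,26,0,1],[0,0,-6,-55,40,0,1],[0,0,-8,-74,54,0,1],[0,0,-10,-93,68,0,1]],
  ],
)

```text
time: 5.7
tool_pos: [486.9, -60.7, 108.7]
tcp_rot: [-3.14, -0.0, 1.474]
contact_force: [-0.4, 0.2, -1.7]
grip_width: 48.0
```

>>> send_rows(
  targets=[
    [[0,0,-2,-10.1,17.9,0,1],[0,0,-4,-31.5,33.8,0,1],[0,0,-6,-52.8,49.8,0,1],[0,0,-8,-70,62,0,1],[0,0,-8.5,-78,68,0,1]],
  ],
)

```text
time: 6.12
tool_pos: [547.8, -146.4, 108.3]
tcp_rot: [-3.141, 0.0, 1.621]
contact_force: [0.3, -0.4, -2.7]
grip_width: 48.1
```

>>> send_rows(
  targets=[
    [[0,0,0,0,0,0,1],[0,0,0,0,0,0,1]],
  ],
)

```text
time: 6.28
tool_pos: [546.2, -143.6, 108.3]
tcp_rot: [-3.14, -0.001, 1.619]
contact_force: [-0.5, -0.2, -2.5]
grip_width: 48.1
```

```bash
python3 d.py 527 -167 50 1.62; python3 - <<'E'
from h import *
save("wrist","w2"); save("scene","s2")
E

```

```text
t 6.28 pos [ 546.2 -143.6  108.3] rpy [-3.140e+00 -1.000e-03  1.619e+00] F [-0.5 -0.2 -2.5] w 48.1 q [-0.39  0.53  1.57  0.    1.04 -0.44]
turn [-0.1 -0.1 -0.1] shift [-22.5 -20.2  58.4]
```

View pics/s2.png

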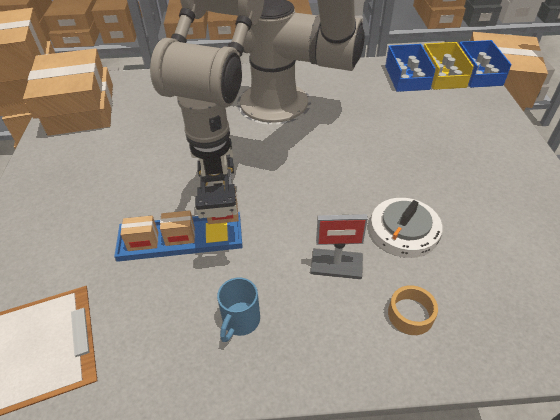

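View pics/w2.png

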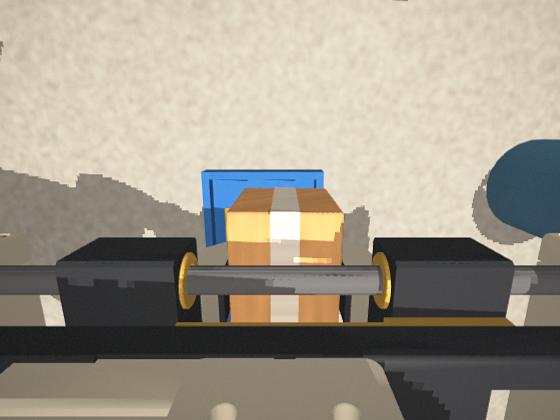

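The carton still hangs about 20 mm off the place (the wrist view shows the tray left of centre). I'll correct that and lower.

>>> send_rows(
  targets=[
    [[0,0,0,-7,-7,0,1],[0,0,0,-15,-14,0,1],[0,0,0,-22.5,-20,0,1],[0,0,0,-22.5,-20,0,1],[0,0,0,-22.5,-20,0,1]],
  ],
)

```text
time: 6.8
tool_pos: [527.9, -168.4, 109.4]
tcp_rot: [3.141, 0.0, 1.619]
contact_force: [0.4, 0.2, -2.4]
grip_width: 47.7
```

```bash
python3 d.py 527 -167 50 1.62; python3 - <<'E'
from h import *
save("wrist","w3")
E
python3 d.py 527 -167 50 1.62
```

```text
t 6.8 pos [ 527.9 -168.4  109.4] rpy [3.141 0.    1.619] F [ 0.4  0.2 -2.4] w 47.7 q [-0.45  0.51  1.6   0.    1.03 -0.5 ]
turn [ 0.   0.  -0.1] shift [ 1.5 -0.8 59.4]
t 6.85 pos [ 528.2 -168.1  109.4] rpy [3.141 0.    1.619] F [-0.  -0.7 -3. ] w 48.1 q [-0.45  0.51  1.6   0.    1.03 -0.5 ]
turn [ 0.  0. -0.] shift [ 1.2 -1.1 59.4]
```

View pics/w3.png

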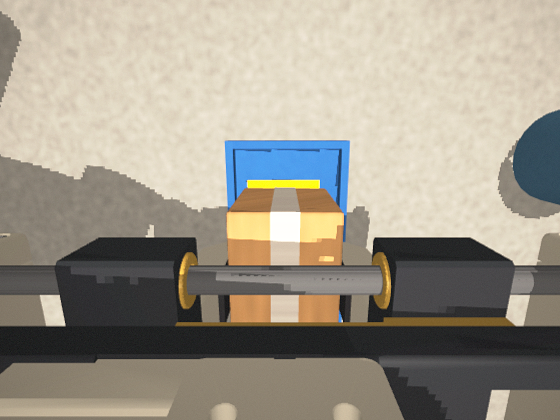

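Now the carton is centred on the card (card at columns 247–320, strip at 285). I'll lower it.

>>> send_rows(
  targets=[
    [[0,0,0,1,0,18,1],[0,0,0,1,0,36,1],[0,0,0,1,0,54,1],[0,0,0,1,0,68,1],[0,0,0,1,0,75,1]],
  ],
)

```text
time: 7.27
tool_pos: [527.5, -166.1, 32.4]
tcp_rot: [-3.139, -0.001, 1.621]
contact_force: [0.3, -0.7, -3.9]
grip_width: 48.0
```

>>> send_rows(
  targets=[
    [[0,0,0,0,0,0,1],[0,0,0,0,0,0.5,1],[0,0,0,0,0,1,1],[0,0,0,0,0,1.5,1],[0,0,0,0,0,2,1]],
  ],
)

```text
time: 7.68
tool_pos: [528.8, -167.0, 33.0]
tcp_rot: [3.14, 0.001, 1.621]
contact_force: [0.4, -0.0, -2.8]
grip_width: 47.7
```

```bash
python3 d.py 527 -167 30 1.62
```

```text
t 7.68 pos [ 528.8 -167.    33. ] rpy [3.140e+00 1.000e-03 1.621e+00] F [ 0.4 -0.  -2.8] w 47.7 q [-0.44  0.62  1.67 -0.    0.85 -0.49]
turn [0.1 0.1 0. ] shift [ 0.1 -1.8  3. ]
```

>>> send_rows(
  targets=[
    [[0,0,0,0,0,0.5,1],[0,0,0,0,0,1,1],[0,0,0,0,0,1.5,1]],
  ],
)

```text
time: 7.93
tool_pos: [528.4, -166.8, 30.8]
tcp_rot: [3.141, 0.0, 1.621]
contact_force: [0.2, 0.6, -2.3]
grip_width: 47.6
```

>>> send_rows(
  targets=[
    [[0,0,0,0,0,0.5,1],[0,0,0,0,0,1,1],[0,0,0,0,0,1,1]],
  ],
)

```text
time: 8.18
tool_pos: [528.3, -166.8, 30.4]
tcp_rot: [3.141, 0.0, 1.621]
contact_force: [-2.7, -0.1, 4.6]
grip_width: 47.9
```

Contact (the vertical force went from -2.3 to +4.6 N). I'll release.

>>> send_rows(
  targets=[
    [[0,0,0,0,0,0,0.4],[0,0,0,0,0,0,0],[0,0,0,0,0,0,-0.4],[0,0,0,0,0,0,-1],[0,0,0,0,0,0,-1]],
  ],
)

```text
time: 8.6
tool_pos: [528.5, -166.9, 29.7]
tcp_rot: [3.141, 0.0, 1.621]
contact_force: [0.2, -0.2, -1.1]
grip_width: 63.6
```

>>> send_rows(
  targets=[
    [[0,0,0,0,0,0,-1],[0,0,0,0,0,0,-1],[0,0,0,0,0,0,-1],[0,0,0,0,0,0,-1],[0,0,0,0,0,0,-1]],
  ],
)

```text
time: 9.02
tool_pos: [528.3, -166.8, 29.6]
tcp_rot: [3.142, 0.0, 1.621]
contact_force: [-0.6, 0.6, 0.2]
grip_width: 91.3
```

>>> send_rows(
  targets=[
    [[0,0,0,0,0,-15,-1],[0,0,0,0,0,-40,-1],[0,0,0,0,0,-75,-1],[0,0,0,0,0,-110,-1],[0,0,0,0,0,-140,-1]],
  ],
)

```text
time: 9.43
tool_pos: [528.4, -166.8, 171.9]
tcp_rot: [3.141, 0.001, 1.621]
contact_force: [0.8, -0.6, -0.8]
grip_width: 92.1
```

```bash
python3 d.py 556 273 170 0.87; python3 - <<'E'
from h import *
save("wrist","w4"); save("scene","s4")
m=masks("new_carton",np.array([527,-166,36.])); 
for c in m: print(c,fit({c:m[c]},(527,-166,[-.1,.1]),48,66,6,66))
E
```

```text
t 9.43 pos [ 528.4 -166.8  171.9] rpy [3.141e+00 1.000e-03 1.621e+00] F [ 0.8 -0.6 -0.8] w 92.1 q [-0.44  0.44  1.53 -0.    1.17 -0.49]
turn [ 0.1  0.  43. ] shift [437.9  49.5   1.7]
new_carton scene 0.85 998.0
scene (array([ 5.25520e+02, -1.64688e+02,  3.40000e-02]), array([0.045]))
```

View pics/w4.png

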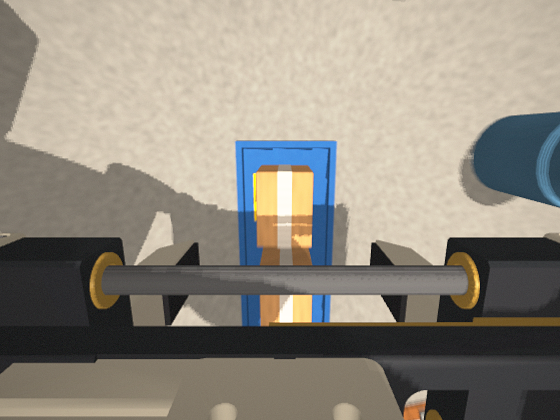

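View pics/s4.png

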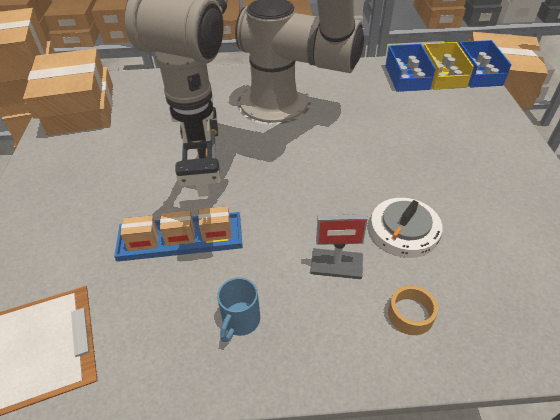

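The carton stands upright in the place, aligned (fit: 525,-165, yaw 0.03). Next the wheel.

>>> send_rows(
  targets=[
    [[0,0,-5,35,4,-6,-1],[0,0,-10,75,8,-10,-1],[0,0,-15,115,13,-13,-1],[0,0,-20,155,17,-13,-1],[0,0,-25,195,22,-13,-1]],
  ],
)

```text
time: 10.05
tool_pos: [539.4, 30.8, 181.0]
tcp_rot: [-3.139, -0.002, 2.061]
contact_force: [1.1, -0.7, 1.3]
grip_width: 92.0
```

```bash
python3 d.py 556 273 180 2.44
```

```text
t 10.05 pos [539.4  30.8 181. ] rpy [-3.139e+00 -2.000e-03  2.061e+00] F [ 1.1 -0.7  1.3] w 92.0 q [-0.08  0.41  1.55 -0.    1.18 -0.57]
turn [ -0.1  -0.1 -21.7] shift [205.9 128.6   1. ]
```

>>> send_rows(
  targets=[
    [[0,0,-4,34,21,0,-1],[0,0,-8,68,42,0,-1],[0,0,-12,102,63,0,-1],[0,0,-16,136,84,0,-1],[0,0,-20,170,105,0,-1]],
  ],
)

```text
time: 10.47
tool_pos: [552.8, 230.2, 180.5]
tcp_rot: [-3.138, -0.002, 2.409]
contact_force: [1.2, 0.4, 1.3]
grip_width: 91.8
```

```bash
python3 d.py 556 273 150 2.44
```

```text
t 10.47 pos [552.8 230.2 180.5] rpy [-3.138e+00 -2.000e-03  2.409e+00] F [1.2 0.4 1.3] w 91.8 q [ 0.27  0.52  1.38 -0.    1.25 -0.57]
turn [-0.2 -0.1 -1.7] shift [26.2 34.  30.4]
```

>>> send_rows(
  targets=[
    [[0,0,-1.7,13,17,10,-1],[0,0,-1.7,26,34,20,-1],[0,0,-1.7,26,34,30,-1],[0,0,-1.7,26,34,30,-1]],
  ],
)

```text
time: 10.8
tool_pos: [555.2, 271.2, 148.2]
tcp_rot: [-3.135, -0.004, 2.438]
contact_force: [-0.6, -0.2, -1.6]
grip_width: 91.8
```

```bash
python3 d.py 556 273 53 2.44; python3 - <<'E'
from h import *
save("wrist","w5")
for d in place_of("tally_grip","wrist")[:2]: print(d["conf"],d["location"],ray("wrist",d["location"],77).round(1))
E
```

```text
t 10.8 pos [555.2 271.2 148.2] rpy [-3.135 -0.004  2.438] F [-0.6 -0.2 -1.6] w 91.8 q [ 0.33  0.58  1.36 -0.    1.21 -0.54]
turn [-0.4 -0.2 -0.1] shift [ 0.2  2.5 95.2]
0.9 [222.2, 286.4] [557.7 271.5  77. ]
```

View pics/w5.png

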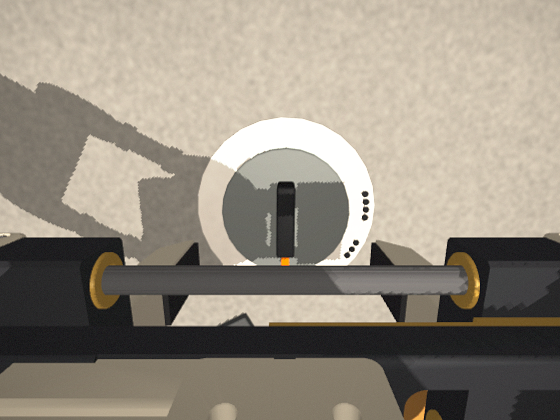

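The bar sits upright in the view at column 286, midway between the fingers. I'll descend.

>>> send_rows(
  targets=[
    [[-0.2,-0.1,0,0,1,25,-1],[-0.4,-0.2,0,0,2,50,-1],[-0.4,-0.2,0,0,2,75,-1],[-0.4,-0.2,0,0,2,92,-1],[-0.4,-0.2,0,0,2,94,-1]],
  ],
)

```text
time: 11.32
tool_pos: [557.2, 270.4, 55.6]
tcp_rot: [3.14, 0.001, 2.434]
contact_force: [-0.4, 0.4, 1.1]
grip_width: 92.1
```

>>> send_rows(
  targets=[
    [[0,0,0,0,0,0,1],[0,0,0,0,0,0,1],[0,0,0,0,0,0,1],[0,0,0,0,0,0,1],[0,0,0,0,0,0,1]],
  ],
)

```text
time: 11.73
tool_pos: [559.4, 272.8, 59.9]
tcp_rot: [3.133, 0.005, 2.436]
contact_force: [0.8, -0.6, 0.0]
grip_width: 62.8
```

>>> send_rows(
  targets=[
    [[0,0,0,0,0,0,1],[0,0,0,0,0,0,1],[0,0,0,0,0,0,1],[0,0,0,0,0,0,1],[0,0,0,0,0,0,1]],
  ],
)

```text
time: 12.15
tool_pos: [558.8, 272.7, 58.6]
tcp_rot: [3.135, 0.004, 2.436]
contact_force: [-0.1, -0.6, -0.4]
grip_width: 30.1
```

>>> send_rows(
  targets=[
    [[0,0,0,0,0,0,1],[0,0,0,0,0,0,1],[0,0,0,0,0,0,1],[0,0,0,0,0,0,1]],
  ],
)

```text
time: 12.48
tool_pos: [556.8, 270.4, 58.5]
tcp_rot: [3.141, 0.002, 2.436]
contact_force: [-6.1, -8.7, 6.1]
grip_width: 13.7
```

```bash
python3 d.py 556 273 53 3.45
```

```text
t 12.48 pos [556.8 270.4  58.5] rpy [3.141e+00 2.000e-03 2.436e+00] F [-6.1 -8.7  6.1] w 13.7 q [ 0.33  0.68  1.45 -0.    1.01 -0.53]
turn [ -0.1   0.1 -58.1] shift [2.4 1.4 5.4]
```

>>> send_rows(
  targets=[
    [[0,0,-4,0,0,0,1],[0,0,-9,0,0,0,1],[0,0,-14,0,0,0,1],[0,0,-19,0,0,0,1],[0,0,-24,0,0,0,1]],
  ],
)

```text
time: 12.9
tool_pos: [557.2, 270.9, 58.5]
tcp_rot: [3.141, 0.003, 2.859]
contact_force: [-5.2, -5.9, 5.2]
grip_width: 14.0
```

>>> send_rows(
  targets=[
    [[0,0,-5,0,0,0,1],[0,0,-10,0,0,0,1],[0,0,-15,0,0,0,1],[0,0,-20,0,0,0,1],[0,0,-24,0,0,0,1]],
  ],
)

```text
time: 13.32
tool_pos: [557.2, 271.6, 58.5]
tcp_rot: [3.141, 0.004, -3.005]
contact_force: [-5.6, -3.2, 4.1]
grip_width: 13.8
```

```bash
python3 d.py 556 273 53 3.45;python3 - <<'E'
from h import *
save("scene","s6")
im=cv2.imread("pics/s6.png"); cv2.imwrite("pics/crop6.png",cv2.resize(im[140:300,320:480],None,fx=3.7,fy=3.7,interpolation=cv2.INTER_CUBIC))
E
```

```text
t 13.32 pos [557.2 271.6  58.5] rpy [ 3.141  0.004 -3.005] F [-5.6 -3.2  4.1] w 13.8 q [ 0.33  0.68  1.45 -0.    1.01 -1.38]
turn [ 0.   0.2 -9.9] shift [1.1 1.5 5.5]
```

View pics/crop6.png

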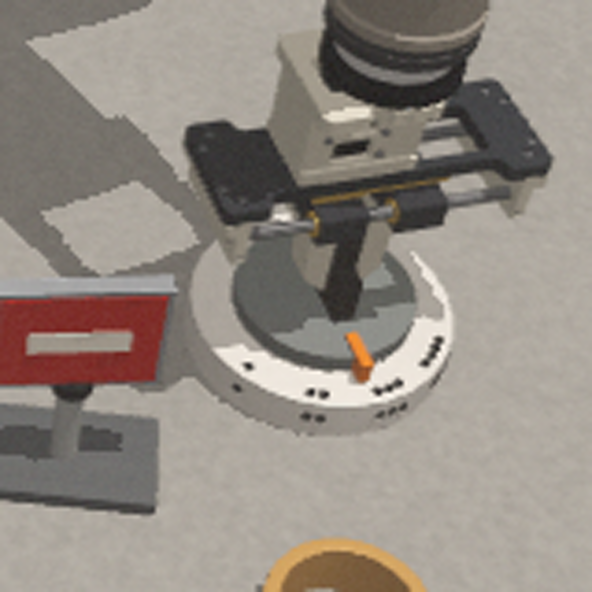

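The pointer is between the two- and three-dot marks, nearer to three. It needs another 10°.

>>> send_rows(
  targets=[
    [[0,0,-4,0,0,0,1],[0,0,-8,0,0,0,1],[0,0,-10,0,0,0,1],[0,0,-10,0,0,0,1],[0,0,-10,0,0,0,1]],
  ],
)

```text
time: 13.78
tool_pos: [557.2, 271.9, 58.5]
tcp_rot: [3.141, 0.004, -2.835]
contact_force: [-4.9, -3.3, 4.6]
grip_width: 13.5
```

>>> send_rows(
  targets=[
    [[0,0,0,0,0,0,0.5],[0,0,0,0,0,0,0],[0,0,0,0,0,0,-0.5],[0,0,0,0,0,0,-1],[0,0,0,0,0,0,-1]],
  ],
)

```text
time: 14.2
tool_pos: [558.9, 272.7, 58.6]
tcp_rot: [3.141, 0.008, -2.835]
contact_force: [0.6, 0.6, 0.9]
grip_width: 42.5
```

>>> send_rows(
  targets=[
    [[0,0,0,0,0,0,-1],[0,0,0,0,0,0,-1],[0,0,0,0,0,0,-1],[0,0,0,0,0,0,-1],[0,0,0,0,0,0,-1]],
  ],
)

```text
time: 14.62
tool_pos: [558.8, 272.6, 58.6]
tcp_rot: [3.141, 0.008, -2.835]
contact_force: [0.3, -0.2, -0.0]
grip_width: 75.5
```

>>> send_rows(
  targets=[
    [[0,0,0,0,0,-15,-1],[0,0,0,0,0,-45,-1],[0,0,0,0,0,-80,-1],[0,0,0,0,0,-115,-1],[0,0,0,0,0,-145,-1]],
  ],
)

```text
time: 15.03
tool_pos: [557.9, 272.3, 206.1]
tcp_rot: [3.141, 0.009, -2.835]
contact_force: [0.5, 0.6, 0.2]
grip_width: 91.6
```

```bash
python3 d.py 639 99.5 215 1.516;python3 - <<'E'
from h import *
save("scene","s7"); save("wrist","w7")
im=cv2.imread("pics/s7.png"); cv2.imwrite("pics/crop7.png",cv2.resize(im[140:300,320:480],None,fx=3.7,fy=3.7,interpolation=cv2.INTER_CUBIC))
E
```

```text
t 15.03 pos [557.9 272.3 206.1] rpy [ 3.141  0.009 -2.835] F [0.5 0.6 0.2] w 91.6 q [ 0.33  0.53  1.28  0.    1.32 -1.55]
turn [  0.5   0.3 110.7] shift [ -25.3 -189.2   -8.8]
```

View pics/crop7.png

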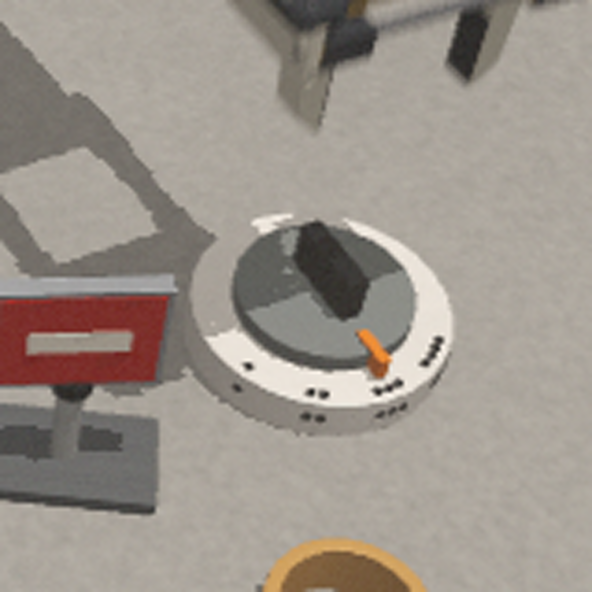

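View pics/w7.png

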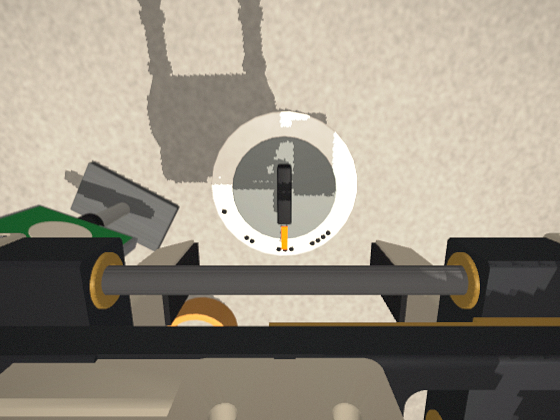

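The orange pointer stands at the three-dot group (wrist view (238,284), dots spread about that column). Now to the sign.

>>> send_rows(
  targets=[
    [[0,0,7,-2,-16,-2,-1],[0,0,14,-5,-38,-4,-1],[0,0,21,-8,-60,-7,-1],[0,0,28,-11,-82,-9,-1],[0,0,35,-14,-104,-9,-1]],
  ],
)

```text
time: 15.55
tool_pos: [602.6, 176.3, 212.2]
tcp_rot: [3.137, 0.006, 2.831]
contact_force: [-0.4, -0.4, 0.3]
grip_width: 91.9
```

```bash
python3 d.py 639 99.5 215 1.516
```

```text
t 15.55 pos [602.6 176.3 212.2] rpy [3.137 0.006 2.831] F [-0.4 -0.4  0.3] w 91.9 q [ 0.16  0.54  1.25  0.    1.35 -1.1 ]
turn [ 0.4  0.1 75.4] shift [-58.1 -62.   -2.7]
```

>>> send_rows(
  targets=[
    [[0,0,7,-11,-12,-1,-1],[0,0,14,-23,-24,-2,-1],[0,0,21,-35,-37,-3,-1],[0,0,28,-47,-50,-3,-1],[0,0,35,-58,-62,-3,-1]],
  ],
)

```text
time: 15.97
tool_pos: [639.2, 99.7, 214.7]
tcp_rot: [3.135, 0.001, 2.22]
contact_force: [-0.5, 0.0, 0.3]
grip_width: 91.5
```

>>> send_rows(
  targets=[
    [[0,0,7,0,0,0,-1],[0,0,14,0,0,0,-1],[0,0,21,0,0,0,-1],[0,0,28,0,0,0,-1],[0,0,35,0,0,0,-1]],
  ],
)

```text
time: 16.38
tool_pos: [638.8, 100.6, 214.6]
tcp_rot: [3.136, -0.003, 1.609]
contact_force: [0.0, 0.5, -0.1]
grip_width: 91.5
```

```bash
python3 d.py 639 99.5 215 1.516
```

```text
t 16.38 pos [638.8 100.6 214.6] rpy [ 3.136e+00 -3.000e-03  1.609e+00] F [ 0.   0.5 -0.1] w 91.5 q [ 0.04  0.58  1.18  0.    1.38 -0.  ]
turn [ 0.3 -0.2  5.3] shift [-1.1  0.2 -0.4]
```

>>> send_rows(
  targets=[
    [[0.3,-0.2,5.3,-1,0,0,-1],[0.3,-0.2,5.3,-1,0,0,-1],[0.3,-0.2,5.3,-1,0,0,-1]],
  ],
)

```text
time: 16.63
tool_pos: [638.9, 99.7, 214.8]
tcp_rot: [3.141, 0.001, 1.526]
contact_force: [0.4, 0.1, 0.1]
grip_width: 91.4
```

```bash
python3 d.py 639 99.5 130 1.516;python3 - <<'E'
from h import *
save("wrist","w8")
for d in place_of("sign_top","wrist")[:2]: print(d["conf"],d["location"],ray("wrist",d["location"],158).round(1))
for d in place_of("sign_stand","wrist")[:2]: print(d["conf"],d["location"],ray("wrist",d["location"],0).round(1))
print(get_obs()["tool_pos"])
E
```

```text
t 16.63 pos [638.9  99.7 214.8] rpy [3.141e+00 1.000e-03 1.526e+00] F [0.4 0.1 0.1] w 91.4 q [ 0.04  0.58  1.17 -0.    1.39  0.08]
turn [0.  0.  0.6] shift [-0.1  0.  84.8]
0.6 [226.8, 285.7] [639.7 101.1 158. ]
0.97 [185.7, 283.6] [638.3 104.9   0. ]
[639.04501907  99.69917132 215.35742575]
```

View pics/w8.png

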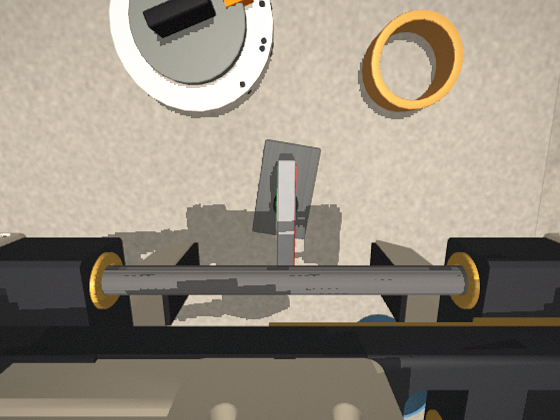

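The plate is square and centred between the fingers (column 286) and the foot shows turned relative to it. I'll compute the foot yaw from its corners and grip.

```bash
python3 - <<'E'
from h import *
M=camera_model("wrist")
for a,b in(((232,252),(140,266)),((236,303),(149,321))):
    p,q=[ray("wrist",t,12,M) for t in(a,b)]; d=(q-p)[:2]; print(np.hypot(*d).round(1),"yaw",round(np.arctan2(-d[0],d[1]),3))
p,q=[ray("wrist",t,12,M) for t in((140,266),(149,321))]; d=(q-p)[:2]; print(np.hypot(*d).round(1),"yaw",round(np.arctan2(d[1],d[0]),3))
E
```

```text
109.5 yaw -0.215
104.8 yaw -0.226
62.7 yaw -0.205
```

>>> send_rows(
  targets=[
    [[0,0,0.6,0,0,18,-1],[0,0,0.6,0,0,36,-1],[0,0,0.6,0,0,54,-1],[0,0,0.6,0,0,70,-1],[0,0,0.6,0,0,81,-1]],
  ],
)

```text
time: 17.2
tool_pos: [638.6, 99.6, 132.9]
tcp_rot: [-3.142, 0.001, 1.514]
contact_force: [0.3, 1.0, 0.9]
grip_width: 91.8
```

>>> send_rows(
  targets=[
    [[0,0,0,0,0,0,1],[0,0,0,0,0,0,1],[0,0,0,0,0,0,1],[0,0,0,0,0,0,1],[0,0,0,0,0,0,1]],
  ],
)

```text
time: 17.62
tool_pos: [639.9, 99.7, 135.9]
tcp_rot: [3.138, 0.0, 1.513]
contact_force: [-0.2, 0.3, 0.5]
grip_width: 63.1
```

>>> send_rows(
  targets=[
    [[0,0,0,0,0,0,1],[0,0,0,0,0,0,1],[0,0,0,0,0,0,1],[0,0,0,0,0,0,1],[0,0,0,0,0,0,1]],
  ],
)

```text
time: 18.03
tool_pos: [639.3, 99.6, 134.7]
tcp_rot: [3.14, 0.0, 1.512]
contact_force: [0.5, -0.4, 0.0]
grip_width: 29.9
```

>>> send_rows(
  targets=[
    [[0,0,0,0,0,0,1],[0,0,0,0,0,0,1],[0,0,0,0,0,0,1],[0,0,0,0,0,0,1],[0,0,0,0,0,0,1]],
  ],
)

```text
time: 18.45
tool_pos: [639.9, 99.6, 134.7]
tcp_rot: [3.138, 0.0, 1.512]
contact_force: [4.6, 0.1, -2.7]
grip_width: 11.8
```

```bash
python3 d.py 639 99.5 134 1.516
```

```text
t 18.45 pos [639.9  99.6 134.7] rpy [3.138 0.    1.512] F [ 4.6  0.1 -2.7] w 11.8 q [ 0.04  0.64  1.29 -0.    1.21  0.1 ]
turn [ 0.2  0.  -0.2] shift [-0.1 -0.9  0.7]
```

>>> send_rows(
  targets=[
    [[0,0,-4,0,0,0,1],[0,0,-10,0,0,0,1],[0,0,-16,0,0,0,1],[0,0,-22,0,0,0,1],[0,0,-28,0,0,0,1]],
  ],
)

```text
time: 18.87
tool_pos: [639.9, 99.6, 134.7]
tcp_rot: [3.139, 0.002, 2.006]
contact_force: [4.4, -0.0, -2.0]
grip_width: 11.8
```

>>> send_rows(
  targets=[
    [[0,0,-6,0,0,0,1],[0,0,-12,0,0,0,1],[0,0,-18,0,0,0,1],[0,0,-24,0,0,0,1],[0,0,-30,0,0,0,1]],
  ],
)

```text
time: 19.28
tool_pos: [639.9, 99.6, 134.7]
tcp_rot: [3.14, 0.003, 2.53]
contact_force: [3.2, 0.5, -2.1]
grip_width: 11.9
```

>>> send_rows(
  targets=[
    [[0,0,-6,0,0,0,1],[0,0,-12,0,0,0,1],[0,0,-18,0,0,0,1],[0,0,-24,0,0,0,1],[0,0,-30,0,0,0,1]],
  ],
)

```text
time: 19.7
tool_pos: [639.9, 99.7, 134.7]
tcp_rot: [-3.142, 0.003, 3.053]
contact_force: [4.0, 0.9, -2.3]
grip_width: 12.0
```

>>> send_rows(
  targets=[
    [[0,0,-6,0,0,0,1],[0,0,-12,0,0,0,1],[0,0,-18,0,0,0,1],[0,0,-24,0,0,0,1],[0,0,-30,0,0,0,1]],
  ],
)

```text
time: 20.12
tool_pos: [639.9, 99.7, 134.7]
tcp_rot: [-3.14, 0.003, -2.706]
contact_force: [3.9, -0.6, -3.1]
grip_width: 12.0
```

>>> send_rows(
  targets=[
    [[0,0,-6,0,0,0,1],[0,0,-12,0,0,0,1],[0,0,-18,0,0,0,1],[0,0,-24,0,0,0,1],[0,0,-30,0,0,0,1]],
  ],
)

```text
time: 20.53
tool_pos: [639.9, 99.7, 134.7]
tcp_rot: [-3.139, 0.002, -2.183]
contact_force: [3.9, 0.6, -1.6]
grip_width: 11.8
```

```bash
python3 d.py 639 99.5 134 4.512
```

```text
t 20.53 pos [639.9  99.7 134.7] rpy [-3.139e+00  2.000e-03 -2.183e+00] F [ 3.9  0.6 -1.6] w 11.8 q [ 0.04  0.64  1.29 -0.    1.21 -2.49]
turn [ -0.2   0.1 -23.6] shift [0.7 0.6 0.7]
```

>>> send_rows(
  targets=[
    [[0,0,-6,0,0,0,1],[0,0,-12,0,0,0,1],[0,0,-18,0,0,0,1],[0,0,-22,0,0,0,1],[0,0,-23.5,0,0,0,1]],
  ],
)

```text
time: 20.95
tool_pos: [639.9, 99.7, 134.7]
tcp_rot: [-3.138, 0.0, -1.774]
contact_force: [4.6, -0.3, -1.5]
grip_width: 11.8
```

>>> send_rows(
  targets=[
    [[0,0,0,0,0,0,1],[0,0,0,0,0,0,1],[0,0,0,0,0,0,0.5],[0,0,0,0,0,0,0],[0,0,0,0,0,0,-1]],
  ],
)

```text
time: 21.37
tool_pos: [638.7, 99.6, 134.7]
tcp_rot: [-3.141, -0.001, -1.778]
contact_force: [-0.1, -0.3, -0.4]
grip_width: 27.6
```

>>> send_rows(
  targets=[
    [[0,0,0,0,0,0,-1],[0,0,0,0,0,0,-1],[0,0,0,0,0,0,-1],[0,0,0,0,0,0,-1],[0,0,0,0,0,0,-1]],
  ],
)

```text
time: 21.78
tool_pos: [639.3, 99.6, 134.7]
tcp_rot: [-3.14, -0.0, -1.778]
contact_force: [-0.5, 0.7, 0.4]
grip_width: 60.3
```

>>> send_rows(
  targets=[
    [[0,0,0,0,0,0,-1],[0,0,0,0,0,-20,-1],[0,0,0,0,0,-45,-1],[0,0,0,0,0,-75,-1],[0,0,0,0,0,-100,-1]],
  ],
)

```text
time: 22.2
tool_pos: [639.2, 99.7, 236.5]
tcp_rot: [-3.139, 0.0, -1.778]
contact_force: [-0.1, 0.6, 0.8]
grip_width: 90.5
```

```bash
python3 d.py 639 99.5 134 4.512;python3 - <<'E'
from h import *
save("wrist","w9");save("scene","s9")
im=cv2.imread("pics/s9.png"); cv2.imwrite("pics/crop9.png",cv2.resize(im[180:300,280:460],None,fx=4,fy=4,interpolation=cv2.INTER_CUBIC))
E
```

```text
t 22.2 pos [639.2  99.7 236.5] rpy [-3.139  0.    -1.778] F [-0.1  0.6  0.8] w 90.5 q [ 0.04  0.57  1.14 -0.    1.44 -2.9 ]
turn [-0.2 -0.  -0.4] shift [  0.2   0.4 102.5]
```

View pics/w9.png

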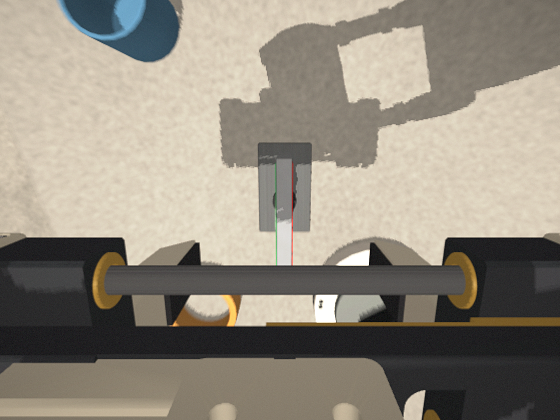

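View pics/crop9.png

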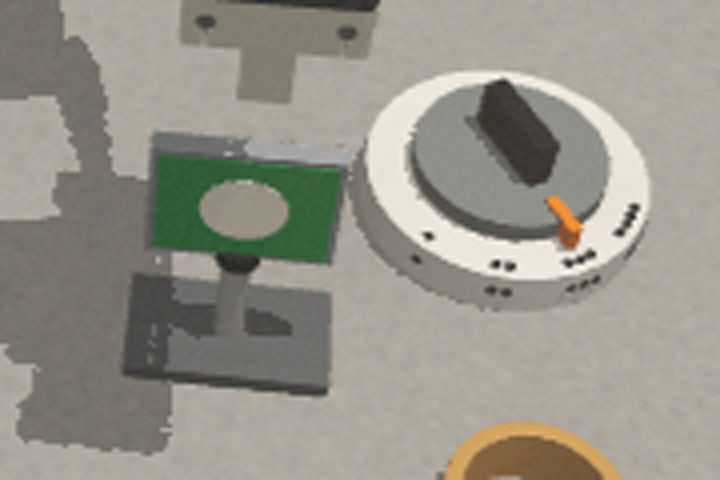

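View pics/s9.png

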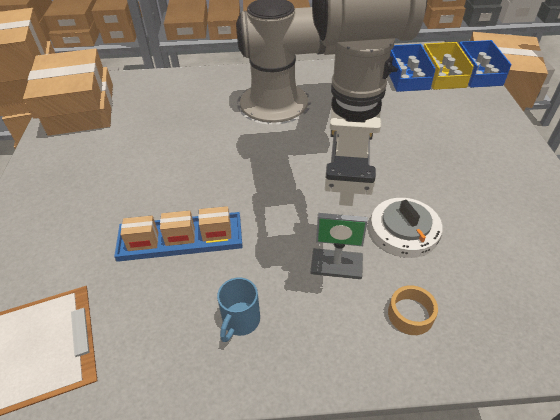

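The wrist view shows the plate parallel to the foot's long edges. The scene view shows the green face to the aisle, the pointer at three dots, and the carton in the tray. The arm is clear, so I'll settle briefly and hand in.

>>> send_rows(
  targets=[
    [[0,0,0,0,0,0,-1],[0,0,0,0,0,0,-1],[0,0,0,0,0,0,-1],[0,0,0,0,0,0,-1]],
  ],
)

```text
time: 22.63
tool_pos: [638.6, 99.7, 233.2]
tcp_rot: [3.141, -0.001, -1.778]
contact_force: [0.0, -0.6, 0.5]
grip_width: 91.7
```

```bash
python3 -c "
from plant import *
print(close_job())"
```

```text
the job is handed in; nothing more can be done
None
```

The job is done and handed in at about 22.6 s; `close_job()` reports no verdict.

- **Carton:** I lowered it until the tray floor pushed back (about +4.6 N) before opening the fingers. It stands upright on the card. The scene-camera fit gave (525, -165) mm and yaw 0.03. The card is at about (525, -166) mm and the tray's yaw is about 0.05.
- **Tally wheel:** I gripped the handle bar and turned it about +1.0 rad. The wrist picture showed the pointer in the middle of the three-dot group.
- **Sign:** I gripped the top edge and turned it about +172°. The green face looks to the aisle, and the wrist picture showed the plate parallel to the foot's long edges.
- **Bystanders:** The mug, tape roll and other cartons look unmoved in the last scene picture. The arm was about 75 mm above the sign and touching nothing.

**Disagreements in the measurements:**
- The foot's yaw came out between -0.16 and -0.23 rad depending on the camera; I used -0.20, well within the 0.2 rad tolerance.
- The top camera had no usable view of the placed carton, so its final position comes from the scene camera, with the wrist picture agreeing.

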